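# Shuttle the next sample cassette into the reading bay

### The arm

A 6-joint arm with a two-finger parallel gripper is mounted at the origin on the work surface. World frame = base frame: x ahead of the robot, y to its left, z up, the work surface at z = 0. Lengths are in m, angles in rad, forces in N, time in s.
With the tool pointing down it reaches from about 0.4 to 0.825 m from the base axis. Payload 7 kg.
Tool frame: the origin (TCP) lies at the very end of the fingers, on their centre line; the grasp point (between the pads) lies 19 mm behind it; z points along the fingers, y is the line along which they close (so a half turn about z gives the same grasp; the last joint's range is limited). The gripper opens to 88 mm and grips with 3 to 60 N. Pads are 19 mm wide; open, the fingers measure 130 mm over their backs; the gripper's body (78 mm by 193 mm) begins 47 mm behind the grasp point.
Start: joints at [1.543, 0.359, 0.012, 0, -1.224, -0.288], TCP at [0.21, 0.642, 0.227] pointing down, gripper open.
Joint ranges: [-3.07, 3.07], [-1.43, 2.12], [-1.02, 1.25], [-3.03, 1.67], [-3.05, -0], [-3.03, 3.03]. Speed limits (rad/s): [2.39, 2.39, 3.01, 3.14, 3.14, 3.14].

### API

Orientations are given as [roll, pitch, yaw] about the fixed x, y, z axes, in that order (R = Rz(yaw) Ry(pitch) Rx(roll)).
In Python, from station import arm, vision gives the robot as it stands. The module is installed in compiled form; this text tells all that it offers.
- The arm moves only by the tool jog_arm, never from a script. Its argument "steps" is a list that holds one entry, the list of rows, each a list of 7 numbers: the closure in counts, from 0 (fully open) to 255 (shut), then the shift along the tool's x, y, z scaled (see below), then the turn, a rotation vector about the tool's x, y, z scaled (see below). In form: [[[grip, dx, dy, dz, rx, ry, rz], ...]]. A call has 1 to 8 rows; each row is the pose to reach, as a shift and turn from the pose commanded when the call began, along the tool's axes at that moment; what a row does not reach only later rows make up. The controller multiplies each number of a shift by 250 mm and each number of a turn by 45 degrees. A row lasts 1/10 s, in which the tool goes at most 50 mm and 8.59 degrees, less where a joint would pass 70% of its speed; a pose out of reach is approached as far as the arm can. A call with a number of a shift or a turn outside -1 to 1 is refused whole. A call with a gripper value outside its range is refused whole. The fingers move at their own pace and stop on an object; "newtons" is the grip in N (left out, the last holds). Time passes only in rows, so rows that repeat a pose let the fingers close. It gives the time, the measured TCP pose, the force, the opening and the grip force at its end, in the units of the state.
- arm.get_state(): the state, without advancing time (a new reading comes with each control period).
- vision.grab_frame(name): name is "scene" or "top" or "wrist"; returns a dict with "color" (420x560x3 uint8, red, green, blue), "vfov" (degrees; the focal length in pixels is half the picture's height over the tangent of half this angle, whatever the lens; pixels are square), "cx", "cy" (the principal point, pixels), "extrinsics" (4x4, takes a point from world to camera coordinates). Camera axes: x right, y down, z forward; pixel columns grow to the right and rows downward; lengths in m; the calibration is good to about 2 mm. A picture is of the moment at which its call begins. There is no depth.
- arm.job_done(): hands the job in; it is judged then, once.
The state is a dict: "t": time; "q": joint angles; "qd": joint speeds; "joint_efforts": joint torques, N m; "eef_pos": TCP position; "ee_rot": TCP orientation; "force": force on the tool from outside, world axes, zero at the start; "moment": the same for the moment, N m; "width": finger opening in m; "gripper_force": force on a finger pad.
Only numpy, scipy, OpenCV 4.12 (cv2) and the standard library are available. Lean on these libraries where they do the work, as an engineer would, in place of code of your own. Each camera call takes 0.05 s, during which the arm holds its last target. There are 200 camera calls.

### The job

The blue sample cassette has been read: slide it out of its bay into the empty corner of the tray, then slide the green cassette straight into the bay that blue has left and press it home until that bay's brass contact pad bottoms, holding a firm but gentle push of about 11 N (never above 18 N) for half a second before letting go so that it stays touching the pad. Keep the cassettes flat in the tray (slide them without ramming, do not lift them), and leave the white cassette and the other things on the bench alone.

Things in the scene. Friction and masses are not known exactly. Their poses are not given: they have to be found in the camera images.
- tray: White tray, fixed, floor 6 mm thick, aluminium walls to 22 mm above the bench. Four places in a square, 68 mm apart, no walls between: queue (+x,+y), bay a (+x,-y), bay b (-x,+y), corner (-x,-y), centres 34 mm from the origin in x and y. Inner faces of the outer walls 67.5 mm from the origin, but 110 mm at the ends of the bays. Origin midway between the places, at bench height.
- corner (a point): Centre of the empty corner place, 52 mm above the bench (height of the posts' centres); axes as the tray's. 
- bay_a (a point): Centre of bay a, 52 mm above the bench (height of the posts' centres); axes as the tray's. Entered from the queue place along the tray's -y; its contact is at the -y end, 76 mm from this centre to the end wall. The corner is next to it towards the tray's -x. The bay is a recess 67.5 mm wide: a cassette has about 4 mm of play on each side.
- bay_b (a point): Centre of bay b, 52 mm above the bench (height of the posts' centres); axes as the tray's. Entered from the queue place along the tray's -x; its contact is at the -x end, 76 mm from this centre to the end wall. The corner is next to it towards the tray's -y. The bay is a recess 67.5 mm wide: a cassette has about 4 mm of play on each side.
- contact_a: Contact of bay a (towards the tray's -y): fixed grey housing, 26 mm high, with a sprung brass pad reaching into the bay. The reach differs each time, is not measured and must be felt: the pad touches with the cassette 3 to 29 mm past the place's centre, yields softly (under 0.6 N) for 6 mm, then bottoms on a stiff buffer, 10 N per mm. Origin: bench height, inner face of the bay's end wall; x points into the bay.
- contact_b: Contact of bay b (towards the tray's -x): fixed grey housing, 26 mm high, with a sprung brass pad reaching into the bay. The reach differs each time, is not measured and must be felt: the pad touches with the cassette 3 to 29 mm past the place's centre, yields softly (under 0.6 N) for 6 mm, then bottoms on a stiff buffer, 10 N per mm. Origin: bench height, inner face of the bay's end wall; x points into the bay.
- blue_grip (a point): Blue cassette, already read: 60 x 60 x 24 mm body, on its middle an 18 mm square grip post 44 mm high; about 0.35 kg. This point is the post's centre, 46 mm above the underside; in the tray it is 52 mm above the bench (post top 74, body top 30). Axes along the sides, z up. It starts within 2 mm of the centre of bay a or bay b, clear of the pad; white is in the other bay.
- green_grip (a point): Green cassette, to be read next: 60 x 60 x 24 mm body, on its middle an 18 mm square grip post 44 mm high; about 0.35 kg. This point is the post's centre, 46 mm above the underside; in the tray it is 52 mm above the bench (post top 74, body top 30). Axes along the sides, z up. It starts in the queue place, the one diagonally across from the empty corner.
- white_grip (a point): White cassette: 60 x 60 x 24 mm body, on its middle an 18 mm square grip post 44 mm high; about 0.35 kg. This point is the post's centre, 46 mm above the underside; in the tray it is 52 mm above the bench (post top 74, body top 30). Axes along the sides, z up. It stays in its own bay.
- blue: Blue cassette, origin at the centre of its underside, 46 mm below its grip point.
- green: Green cassette, origin at the centre of its underside, 46 mm below its grip point. Its friction on the tray is 0.8 to 2 N if it is not pressed down. On release the buffer moves it back up to 3 mm; the soft spring, weaker than its sliding friction, keeps the pad touching it.
- bowl: Steel bowl, 110 mm across, 45 mm high, loose; origin under its centre.
- jar: Amber jar, 60 mm across, 85 mm high, loose; origin under its centre.
- vial: Clear vial with blue cap, 44 mm across, 60 mm high, loose; origin under its centre.
- spatula: Spatula lying on the bench, loose, beyond the tray.
- dish: Flat aluminium sample dish, 90 mm across, 14 mm high, loose; origin under its centre.
- penpot: Lime green open pot, 80 mm across, 100 mm high, loose, beyond the tray; origin under its centre.
There are look-alikes about, which are no part of the job. Leave any black or brown look-alike of the part that bears white_grip alone.

How it is judged:
By the outcome, as a careful person would: the job done as asked, in the order asked, and still so for the second after the job is handed in, with the robot touching nothing.
It also fails if it takes over 54 s, if anything falls off the work surface, if the arm or the gripper's body presses on something with over 40 N, if the wrist force passes 120 N, or if a joint passes its speed limit or range.

## Working session

There is one attempt and no reset: what is moved stays moved. The work goes in short steps, Python scripts to look and compute and a tool call to move; the robot and the scene stay as the last step left them, time stands still between calls to the robot, and variables do not carry over. Pictures are saved under pics/ and viewed, at most 10 in all, crops included, and the job is handed in when it is done.

Besides the shell and the picture viewer there is one more tool, called after "Call:" by a JSON object that holds its "method" and its "body". jog_arm: Moves the arm, as the interface text tells. Its arguments: {"type":"object","properties":{"steps":{"type":"array","items":{"type":"array","items":{"type":"array","items":{"type":"number"}}}},"newtons":{"type":"number"}},"required":["steps"]}

```bash
mkdir -p pics; python3 - <<'E'
from station import arm, vision
import cv2,pickle
s=arm.get_state();print({k:s[k] for k in('t','eef_pos','ee_rot','force','width')})
for n in('scene','top'):
    f=vision.grab_frame(n);pickle.dump(f,open(n+'.pkl','wb'));cv2.imwrite(f'pics/{n}0.png',f['color'][:,:,::-1]);print(n,f['vfov'],f['cx'],f['cy'],f['extrinsics'])
E
```

```text
{'t': 0.0, 'eef_pos': array([0.20948549, 0.6411742 , 0.22563357]), 'ee_rot': array([ 3.13998915e+00, -9.58551312e-05, -3.15924762e-01]), 'force': array([ 0.07970255, -0.31853778, -1.19660722]), 'width': 0.08769322202096567}
scene 45.3868570175276 275.9584129424848 218.12901967036805 [[ 2.78598527e-02  9.99390880e-01  2.10166169e-02 -9.16922860e-03]
 [ 5.95441426e-01  2.95991936e-04 -8.03398668e-01 -3.19040369e-01]
 [-8.02915523e-01  3.48967329e-02 -5.95070484e-01  1.79719877e+00]
 [ 0.00000000e+00  0.00000000e+00  0.00000000e+00  1.00000000e+00]]
top 46.50227718877722 279.6836403864439 209.8762608300569 [[-0.02466738 -0.99968689  0.0042002   0.00223442]
 [-0.9890272   0.02379174 -0.14580518  0.62207869]
 [ 0.1456596  -0.00775074 -0.98930441  1.39854979]
 [ 0.          0.          0.          1.        ]]
```

View pics/top0.png

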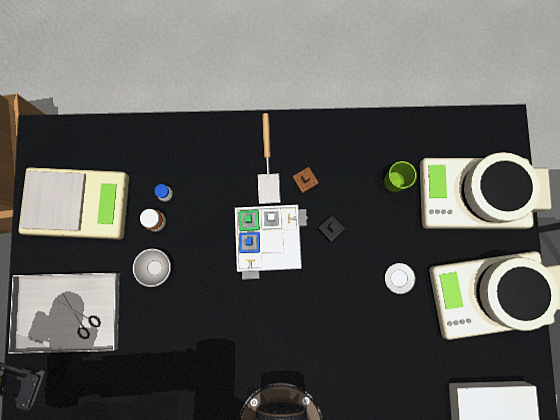

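View pics/scene0.png

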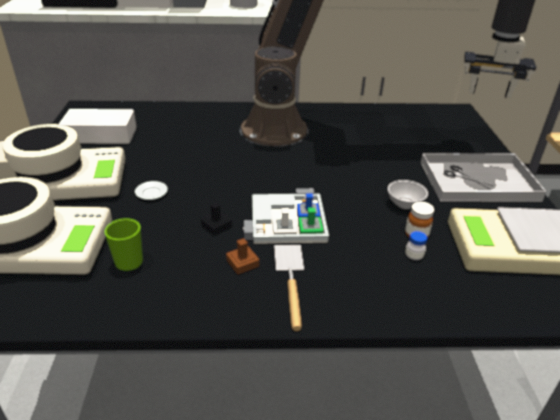

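Blue sits in bay b (lower left in top view, ~(249,241)), green in the queue (248,218), white in bay a (271,217), and the corner (272,241) is empty. The tray yaw is near 0. Black and brown look-alikes are outside the tray. Next I'll get coarse positions.

```bash
cat > h.py <<'E'
import numpy as np,cv2,pickle
def cast(f,u,v,z):
    E=f['extrinsics'];R=E[:3,:3];c=-R.T@E[:3,3]
    F=f['color'].shape[0]/2/np.tan(np.radians(f['vfov']/2))
    d=R.T@np.array([(u-f['cx'])/F,(v-f['cy'])/F,1]);return c+d*(z-c[2])/d[2]
def masks(f):
    h=cv2.cvtColor(f['color'],cv2.COLOR_RGB2HSV);H,S,V=cv2.split(h)
    return {'blue':((H>105)&(H<125)&(S>130)&(V>50)).astype(np.uint8),'green':((H>58)&(H<85)&(S>120)&(V>40)).astype(np.uint8)}
def big(m):
    c,_=cv2.findContours(m,cv2.RETR_EXTERNAL,cv2.CHAIN_APPROX_NONE);return max(c,key=cv2.contourArea)
E
python3 - <<'E'
from h import *
f=pickle.load(open('top.pkl','rb'))
for n,m in masks(f).items():
    m=m.copy();m[:,:200]=0;m[:,320:]=0
    c=big(m);r=cv2.minAreaRect(c);print(n,r,cast(f,*r[0],.03))
g=f['color'].min(2);m=(g>150).astype(np.uint8);m[:,:228]=0;m[:,310:]=0;m[:203]=0;m[285:]=0
r=cv2.minAreaRect(big(cv2.morphologyEx(m,cv2.MORPH_OPEN,np.ones((5,5)))));print(r,cast(f,*r[0],.02))
E
```

```text
blue ((248.82615661621094, 242.3707733154297), (19.691858291625977, 20.246557235717773), 86.8201675415039) [0.52933827 0.08057901 0.03      ]
green ((248.51034545898438, 220.1241455078125), (19.598735809326172, 19.598735809326172), 85.2363510131836) [0.5956483  0.08049327 0.03      ]
((267.37432861328125, 241.11187744140625), (70.6916275024414, 63.7013053894043), 86.98721313476562) [0.53256329 0.02586194 0.02      ]
```

Call:
{"method": "jog_arm", "body": {"steps": [[[130, 0.684, 0.59, 0, 0, 0, 0], [130, 0.684, 0.59, 0, 0, 0, 0], [130, 0.684, 0.59, 0, 0, 0, 0], [130, 0.684, 0.59, 0, 0, 0, 0], [130, 0.684, 0.59, 0, 0, 0, 0]]]}}

```text
t: 0.6
eef_pos: [0.3274, 0.4449, 0.2265]
ee_rot: [3.141, 0.0, -0.317]
force: [0.6, 0.1, 0.7]
width: 0.0533
gripper_force: 0.0
```

Call:
{"method": "jog_arm", "body": {"steps": [[[130, 0.684, 0.59, 0, 0, 0, 0], [130, 0.684, 0.59, 0, 0, 0, 0], [130, 0.684, 0.59, 0, 0, 0, 0], [130, 0.684, 0.59, 0, 0, 0, 0], [130, 0.684, 0.59, 0, 0, 0, 0]]]}}

```text
t: 1.1
eef_pos: [0.4439, 0.2519, 0.2265]
ee_rot: [3.141, 0.0, -0.318]
force: [0.1, 1.1, 0.3]
width: 0.0431
gripper_force: 0.0
```

Call:
{"method": "jog_arm", "body": {"steps": [[[130, 0.684, 0.59, 0, 0, 0, -0.4], [130, 0.684, 0.59, 0, 0, 0, -0.4], [130, 0.684, 0.59, 0, 0, 0, -0.4], [130, 0.684, 0.59, 0, 0, 0, -0.4], [130, 0.684, 0.59, 0, 0, 0, -0.4], [130, 0.684, 0.59, 0, 0, 0, -0.4]]]}}

```text
t: 1.7
eef_pos: [0.5611, 0.058, 0.2257]
ee_rot: [3.14, 0.001, -0.006]
force: [-0.0, 0.3, -0.2]
width: 0.043
gripper_force: 0.0
```

```bash
python3 - <<'E'
from station import arm, vision
import cv2,pickle
s=arm.get_state();print({k:s[k] for k in('t','eef_pos','ee_rot','force','width','q')})
f=vision.grab_frame('wrist');pickle.dump(f,open('w1.pkl','wb'));cv2.imwrite('pics/w1.png',f['color'][:,:,::-1]);print(f['extrinsics'])
E
```

```text
{'t': 1.7, 'eef_pos': array([0.56107448, 0.05796533, 0.22567873]), 'ee_rot': array([ 3.14044382e+00,  1.31720837e-03, -5.97935128e-03]), 'force': array([-0.04893637,  0.25875382, -0.17501637]), 'width': 0.04298979784880173, 'q': array([ 4.50220861e-01,  1.78581677e-01, -2.37080702e-01,  4.92679390e-04,
       -1.15682260e+00,  1.11439831e+00])}
[[-5.76978400e-03 -9.99983020e-01  8.17974155e-04  6.06069082e-02]
 [-9.54031415e-01  5.74975997e-03  2.99651464e-01  4.97412746e-01]
 [-2.99651079e-01  9.48551183e-04 -9.54048390e-01  5.58719000e-01]
 [ 0.00000000e+00  0.00000000e+00  0.00000000e+00  1.00000000e+00]]
```

View pics/w1.png

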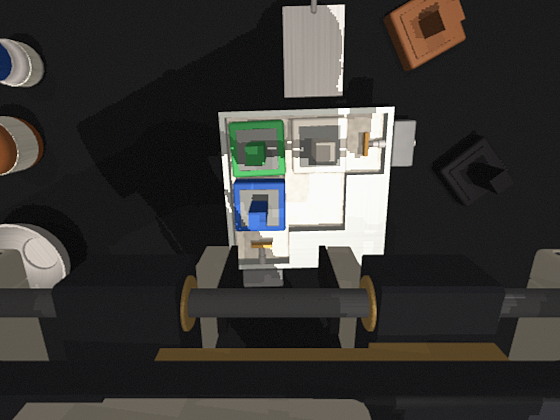

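The wrist view shows the blue body at about (234–284, 180–230), green at (230–286, 120–176), white at (291–345, 118–172), and the empty corner at (315, 200). Now I'll measure the body outlines at z=30 mm and the tray edges.

```bash
cat >> h.py <<'E'
def meas(f,prn=True):
    o={}
    for n,m in masks(f).items():
        m=m.copy();m[:,:150]=0;m[:,420:]=0;m[245:]=0
        m=cv2.morphologyEx(m,cv2.MORPH_CLOSE,np.ones((9,9)))
        hull=cv2.convexHull(big(m))[:,0]
        p=np.array([cast(f,u+.0,v+.0,.03)[:2] for u,v in hull])
        r=cv2.minAreaRect((p*1000).astype(np.float32));o[n]=r
        if prn: print(n,np.round(r[0],1),np.round(r[1],1),round(r[2],2),hull.min(0),hull.max(0))
    return o
E
python3 - <<'E'
from h import *
f=pickle.load(open('w1.pkl','rb'));meas(f)
g=f['color'].min(2);m=(g>110).astype(np.uint8);m[:100]=0;m[275:]=0;m[:,:210]=0;m[:,398:]=0
for n in masks(f).values(): m|=n
# right outer edge and top edge of tray, z=22mm
R=[max(np.where(m[v,:392])[0]) for v in range(185,245,5)];T=[min(np.where(m[:,u])[0]) for u in range(240,380,10)];L=[min(np.where(m[v])[0]) for v in range(120,230,10)]
for us,vs in((R,range(185,245,5)),(range(240,380,10),T),(L,range(120,230,10))):
    p=np.array([cast(f,u,v,.022)[:2] for u,v in zip(us,vs)]);print(np.round(p[[0,-1]]*1000,1),cv2.fitLine((p*1000).astype(np.float32),cv2.DIST_HUBER,0,.01,.01).ravel())
c=f['color'][95:275,205:425];cv2.imwrite('pics/w1c.png',cv2.resize(c[:,:,::-1],None,fx=3.3,fy=3.3,interpolation=cv2.INTER_CUBIC))
E
```

```text
blue [532.1  79.6] [58.  61.7] 89.99 [233 179] [284 230]
green [596.5  79.7] [59.1 58.1] 2.61 [229 120] [284 176]
[[553.1 -69.7]
 [484.2 -71.5]] [ 9.9970192e-01  2.4414996e-02  5.1480115e+02 -7.0656914e+01]
[[636.1  97.9]
 [639.4 -42. ]] [ 2.2648262e-02 -9.9974352e-01  6.3734766e+02  2.7836382e+01]
[[626.8 121.1]
 [511.2 118.5]] [9.9984324e-01 1.7706694e-02 5.7289368e+02 1.1982666e+02]
```

View pics/w1c.png

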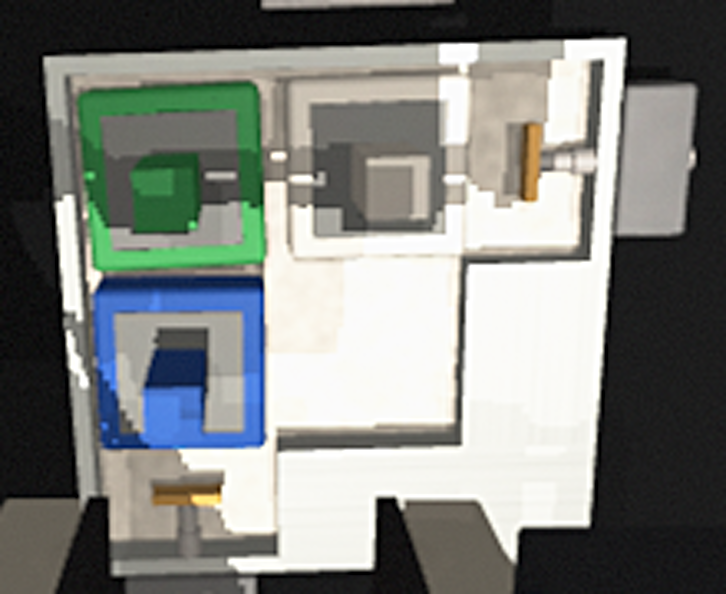

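```bash
python3 - <<'E'
from h import *
f=pickle.load(open('w1.pkl','rb'))
C=lambda a,b,z:np.round(cast(f,205+a/3.3,95+b/3.3,z)*1000,1)[:2]
print('blue top corners',[C(a,b,.074) for a,b in((150,385),(205,385),(202,432),(143,430))])
print('blue body -x,+y/-y corners z30',[C(a,b,.03) for a,b in((104,446),(265,444))])
print('green top', [C(a,b,.074) for a,b in((132,168),(198,168),(198,232),(134,232))])
print('green body z30', [C(a,b,.03) for a,b in((80,88),(258,84),(265,265),(93,270))])
print('corner inner', C(460,430,.006),'pad b',C(187,487,.018),'white top',[C(a,b,.074) for a,b in((367,157),(430,220))])
E
```

```text
blue top corners [array([538.9,  85.4]), array([538.8,  68.5]), array([523.4,  69.7]), array([524.1,  88.1])]
blue body -x,+y/-y corners z30 [array([501.3, 106.6]), array([501.7,  49. ])]
green top [array([605. ,  88.6]), array([604.9,  69.5]), array([586.3,  69.8]), array([586.4,  88.7])]
green body z30 [array([625.4, 108.9]), array([626.3,  51.4]), array([566.9,  49.1]), array([565.5, 107.5])]
corner inner [497.5 -25.6] pad b [479.9  78. ] white top [array([607.7,  20.8]), array([589.4,   1.8])]
```

Call:
{"method": "jog_arm", "body": {"steps": [[[130, -0.119, -0.08, 0.0, 0, 0, -0.036], [130, -0.119, -0.08, 0.2, 0, 0, -0.036], [130, -0.119, -0.08, 0.4, 0, 0, -0.036], [130, -0.119, -0.08, 0.55, 0, 0, -0.036], [130, -0.119, -0.08, 0.6, 0, 0, -0.036], [130, -0.119, -0.08, 0.6, 0, 0, -0.036]]]}}

```text
t: 2.35
eef_pos: [0.529, 0.0818, 0.0753]
ee_rot: [3.14, 0.003, 0.028]
force: [-0.1, 0.3, 0.8]
width: 0.0426
gripper_force: 0.0
```

```bash
python3 - <<'E'
from station import arm, vision
import cv2,pickle
s=arm.get_state();print({k:s[k] for k in('t','eef_pos','ee_rot','force','width')})
f=vision.grab_frame('wrist');pickle.dump(f,open('w2.pkl','wb'));cv2.imwrite('pics/w2.png',f['color'][:,:,::-1])
E
```

```text
{'t': 2.35, 'eef_pos': array([0.52901507, 0.08182488, 0.07533033]), 'ee_rot': array([3.13987839, 0.00319068, 0.02758132]), 'force': array([-0.07575158,  0.26244645,  0.82176332]), 'width': 0.042634626577680725}
```

View pics/w2.png

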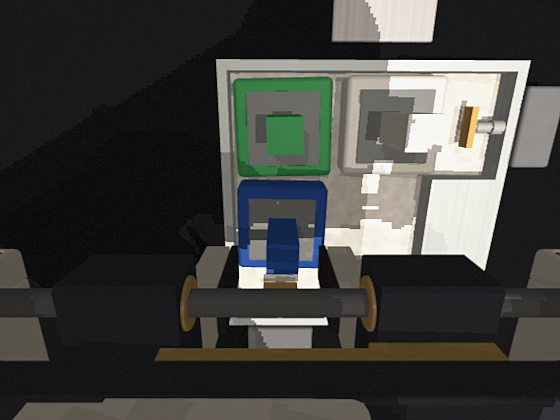

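The post (column ≈283) is nearly centred between the fingers (≈280), so I'm a few mm out in x and y. I'll refine before descending.

```bash
python3 - <<'E'
from h import *
f=pickle.load(open('w2.pkl','rb'))
P=lambda a,b,z:np.round(cast(f,a,b,z)*1000,1)[:2]
print('blue top-x edge/+x edge',P(282.5,249,.074),P(282.5,273,.074),'body y edges',P(238,225,.03),P(327,225,.03))
print('green top',P(267,116,.074),P(304,154,.074),'green body',P(235,84,.03),P(330,174,.03),'white top',P(408,114,.074),P(446,152,.074))
E
```

```text
blue top-x edge/+x edge [535.6  79.1] [521.   78.6] body y edges [531.9 108.4] [533.5  48.3]
green top [604.9  88.7] [587.3  70.1] green body [621.1 109.3] [568.6  49. ] white top [607.7  21.6] [5.903e+02 1.000e-01]
```

Call:
{"method": "jog_arm", "body": {"steps": [[[130, 0.006, 0.013, 0.0, 0, 0, 0.006], [130, 0.006, 0.013, 0.08, 0, 0, 0.006], [130, 0.006, 0.013, 0.149, 0, 0, 0.006], [130, 0.006, 0.013, 0.149, 0, 0, 0.006], [130, 0.006, 0.013, 0.149, 0, 0, 0.006]]]}}

```text
t: 2.9
eef_pos: [0.5327, 0.0788, 0.0409]
ee_rot: [-3.141, -0.002, 0.022]
force: [-0.1, -0.4, 0.1]
width: 0.0429
gripper_force: 0.0
```

Call:
{"method": "jog_arm", "body": {"newtons": 15, "steps": [[[200, 0, 0, 0, 0, 0, 0], [255, 0, 0, 0, 0, 0, 0], [255, 0, 0, 0, 0, 0, 0], [255, 0, 0, 0, 0, 0, 0], [255, 0, 0, 0, 0, 0, 0]]]}}

```text
t: 3.4
eef_pos: [0.5321, 0.0787, 0.0398]
ee_rot: [-3.141, -0.001, 0.022]
force: [-1.0, 0.7, 5.3]
width: 0.018
gripper_force: 15.0
```

Call:
{"method": "jog_arm", "body": {"steps": [[[255, 0, 0, -0.002, 0, 0, 0], [255, 0, 0.01, -0.002, 0, 0, 0], [255, 0, 0.03, -0.002, 0, 0, 0], [255, 0, 0.06, -0.002, 0, 0, 0]]]}}

```text
t: 3.8
eef_pos: [0.5322, 0.0634, 0.0398]
ee_rot: [-3.141, -0.0, 0.022]
force: [-0.1, 1.7, 2.2]
width: 0.0181
gripper_force: 15.0
```

Call:
{"method": "jog_arm", "body": {"steps": [[[255, -0.001, 0.03, 0, 0, 0, 0], [255, -0.002, 0.06, 0, 0, 0, 0], [255, -0.004, 0.09, 0, 0, 0, 0], [255, -0.006, 0.12, 0, 0, 0, 0], [255, -0.008, 0.15, 0, 0, 0, 0], [255, -0.008, 0.175, 0, 0, 0, 0], [255, -0.008, 0.195, 0, 0, 0, 0], [255, -0.008, 0.205, 0, 0, 0, 0]]]}}

```text
t: 4.6
eef_pos: [0.5312, 0.0117, 0.0399]
ee_rot: [-3.142, -0.0, 0.022]
force: [-1.0, 2.6, 1.7]
width: 0.0177
gripper_force: 15.0
```

Call:
{"method": "jog_arm", "body": {"steps": [[[255, 0, 0.002, 0, 0, 0, 0], [255, 0, 0.005, 0, 0, 0, 0], [255, 0, 0.007, 0, 0, 0, 0], [255, 0, 0.007, 0, 0, 0, 0]]]}}

```text
t: 5.0
eef_pos: [0.5313, 0.0106, 0.0398]
ee_rot: [3.142, -0.0, 0.022]
force: [-0.8, 1.4, 2.5]
width: 0.0176
gripper_force: 15.0
```

Call:
{"method": "jog_arm", "body": {"steps": [[[130, 0, 0, 0, 0, 0, 0], [130, 0, 0, 0, 0, 0, 0], [130, 0, 0, -0.0, 0, 0, 0], [130, 0, 0, -0.1, 0, 0, 0], [130, 0, 0, -0.25, 0, 0, 0], [130, 0, 0, -0.3, 0, 0, 0], [130, 0, 0, -0.3, 0, 0, 0]]]}}

```text
t: 5.7
eef_pos: [0.5325, 0.0108, 0.117]
ee_rot: [-3.14, -0.004, 0.022]
force: [-0.2, 0.1, 0.7]
width: 0.0427
gripper_force: 0.0
```

Call:
{"method": "jog_arm", "body": {"steps": [[[130, 0.13, -0.13, 0, 0, 0, 0], [130, 0.265, -0.27, 0, 0, 0, 0], [130, 0.265, -0.27, 0, 0, 0, 0], [130, 0.265, -0.27, 0, 0, 0, 0]]]}}

```text
t: 6.1
eef_pos: [0.5954, 0.0798, 0.1128]
ee_rot: [3.141, 0.003, 0.023]
force: [-1.2, -0.3, -0.3]
width: 0.0428
gripper_force: 0.0
```

```bash
python3 - <<'E'
from station import arm, vision
import cv2,pickle
f=vision.grab_frame('wrist');pickle.dump(f,open('w3.pkl','wb'));cv2.imwrite('pics/w3.png',f['color'][:,:,::-1])
f=vision.grab_frame('top');pickle.dump(f,open('t3.pkl','wb'));cv2.imwrite('pics/t3.png',cv2.resize(f['color'][190:290,220:330,::-1],None,fx=5,fy=5))
s=arm.get_state();print({k:s[k] for k in('t','eef_pos','ee_rot','force','width')})
E
```

```text
{'t': 6.2, 'eef_pos': array([0.59474019, 0.07880163, 0.11353977]), 'ee_rot': array([3.14083933e+00, 2.39079006e-03, 2.16593000e-02]), 'force': array([-0.3150229 , -0.19216361, -0.00114554]), 'width': 0.04293597472333081}
```

View pics/w3.png

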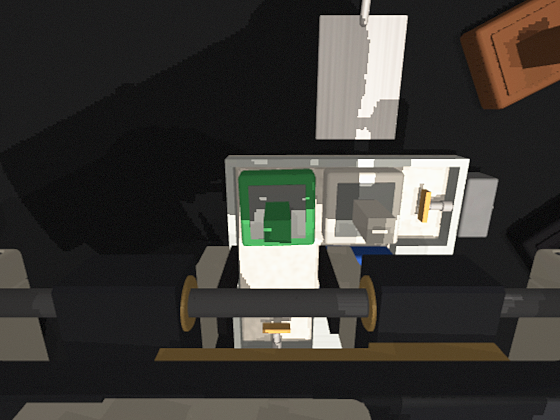

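Blue has left the bay (its edge shows behind the right finger near (370,255)), and the green post (column 277) is centred. Next I descend and grip.

Call:
{"method": "jog_arm", "body": {"steps": [[[130, 0.004, 0, 0.1, 0, 0, 0], [130, 0.004, 0, 0.2, 0, 0, 0], [130, 0.004, 0, 0.27, 0, 0, 0], [130, 0.004, 0, 0.29, 0, 0, 0], [130, 0.004, 0, 0.29, 0, 0, 0], [130, 0.004, 0, 0.29, 0, 0, 0]]]}}

```text
t: 6.8
eef_pos: [0.5974, 0.0793, 0.0433]
ee_rot: [-3.141, -0.001, 0.022]
force: [0.7, 0.4, -0.1]
width: 0.0428
gripper_force: 0.0
```

Call:
{"method": "jog_arm", "body": {"newtons": 30, "steps": [[[200, 0, 0, 0, 0, 0, 0], [255, 0, 0, 0, 0, 0, 0], [255, 0, 0, 0, 0, 0, 0], [255, 0, 0, 0, 0, 0, 0], [255, 0, 0, 0, 0, 0, 0]]]}}

```text
t: 7.3
eef_pos: [0.5972, 0.0796, 0.0428]
ee_rot: [-3.141, -0.001, 0.022]
force: [-1.1, 0.6, 3.9]
width: 0.018
gripper_force: 30.0
```

View pics/t3.png

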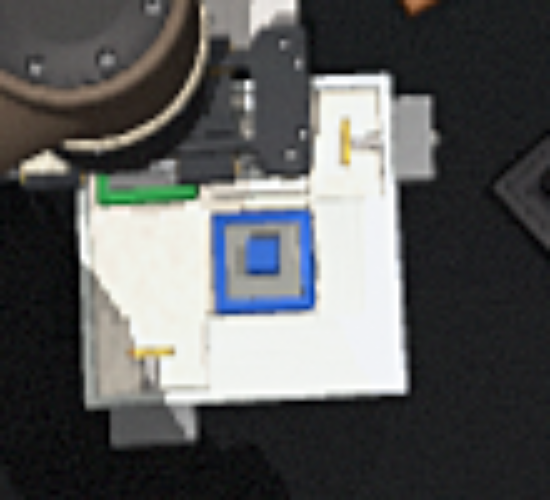

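Blue sits square in the corner, clear of green's lane. Now I'll slide green towards −x.

Call:
{"method": "jog_arm", "body": {"steps": [[[255, -0.01, 0, -0.002, 0, 0, 0], [255, -0.03, 0, -0.002, 0, 0, 0], [255, -0.07, 0, -0.002, 0, 0, 0], [255, -0.11, 0, -0.002, 0, 0, 0], [255, -0.15, 0, -0.002, 0, 0, 0], [255, -0.19, 0, -0.002, 0, 0, 0], [255, -0.23, 0, -0.002, 0, 0, 0], [255, -0.25, 0, -0.002, 0, 0, 0]]]}}

```text
t: 8.1
eef_pos: [0.533, 0.0779, 0.0428]
ee_rot: [3.142, 0.001, 0.022]
force: [0.9, 0.0, -1.7]
width: 0.0178
gripper_force: 30.0
```

Call:
{"method": "jog_arm", "body": {"steps": [[[255, -0.005, 0, 0, 0, 0, 0], [255, -0.01, 0, 0, 0, 0, 0], [255, -0.015, 0, 0, 0, 0, 0], [255, -0.02, 0, 0, 0, 0, 0], [255, -0.024, 0, 0, 0, 0, 0], [255, -0.028, 0, 0, 0, 0, 0]]]}}

```text
t: 8.7
eef_pos: [0.5275, 0.0778, 0.0427]
ee_rot: [3.142, 0.0, 0.022]
force: [0.0, -0.1, -2.0]
width: 0.0176
gripper_force: 30.0
```

```bash
python3 - <<'E'
from h import *
for n,u,v in(('t3',250.8,260.0),('w3',276.5,322),('w1',205+187/3.3,95+483/3.3)):
    f=pickle.load(open(n+'.pkl','rb'))
    print(n,[np.round(cast(f,u,v,z)*1000,1)[:2] for z in(.018,.026)])
E
```

```text
t3 [array([477.8,  76.2]), array([477.5,  75.8])]
w3 [array([483.7,  78.1]), array([489.8,  78.2])]
w1 [array([481.5,  77.9]), array([485. ,  77.5])]
```

Call:
{"method": "jog_arm", "body": {"steps": [[[255, -0.008, 0, 0.001, 0, 0, 0], [255, -0.016, 0, 0.001, 0, 0, 0], [255, -0.024, 0, 0.001, 0, 0, 0], [255, -0.032, 0, 0.001, 0, 0, 0], [255, -0.04, 0, 0.001, 0, 0, 0], [255, -0.048, 0, 0.001, 0, 0, 0], [255, -0.054, 0, 0.001, 0, 0, 0], [255, -0.058, 0, 0.001, 0, 0, 0]]]}}

```text
t: 9.5
eef_pos: [0.5131, 0.0777, 0.0427]
ee_rot: [-3.141, -0.001, 0.022]
force: [1.5, -0.5, 0.7]
width: 0.018
gripper_force: 30.0
```

Call:
{"method": "jog_arm", "body": {"steps": [[[255, -0.002, 0, 0, 0, 0, 0], [255, -0.004, 0, 0, 0, 0, 0], [255, -0.004, 0, 0, 0, 0, 0]]]}}

```text
t: 9.8
eef_pos: [0.5122, 0.0777, 0.0427]
ee_rot: [-3.141, -0.0, 0.022]
force: [2.2, -0.5, 1.6]
width: 0.0178
gripper_force: 30.0
```

Call:
{"method": "jog_arm", "body": {"steps": [[[255, -0.002, 0, 0, 0, 0, 0], [255, -0.004, 0, 0, 0, 0, 0], [255, -0.004, 0, 0, 0, 0, 0]]]}}

```text
t: 10.1
eef_pos: [0.5112, 0.0776, 0.0427]
ee_rot: [-3.141, -0.001, 0.022]
force: [2.2, -0.8, 1.7]
width: 0.0176
gripper_force: 30.0
```

Call:
{"method": "jog_arm", "body": {"steps": [[[255, -0.002, 0, 0, 0, 0, 0], [255, -0.004, 0, 0, 0, 0, 0], [255, -0.004, 0, 0, 0, 0, 0]]]}}

```text
t: 10.4
eef_pos: [0.5102, 0.0776, 0.0427]
ee_rot: [-3.141, -0.0, 0.022]
force: [1.8, 0.3, 5.2]
width: 0.0177
gripper_force: 30.0
```

Call:
{"method": "jog_arm", "body": {"steps": [[[255, -0.002, 0, 0, 0, 0, 0], [255, -0.004, 0, 0, 0, 0, 0], [255, -0.004, 0, 0, 0, 0, 0]]]}}

```text
t: 10.7
eef_pos: [0.5091, 0.0776, 0.0427]
ee_rot: [-3.141, -0.0, 0.022]
force: [2.6, 0.8, 4.8]
width: 0.0176
gripper_force: 30.0
```

Call:
{"method": "jog_arm", "body": {"steps": [[[255, -0.002, 0, 0, 0, 0, 0], [255, -0.003, 0, 0, 0, 0, 0], [255, -0.003, 0, 0, 0, 0, 0]]]}}

```text
t: 11.0
eef_pos: [0.5084, 0.0776, 0.0427]
ee_rot: [-3.141, -0.0, 0.022]
force: [3.6, 0.8, 4.9]
width: 0.0178
gripper_force: 30.0
```

Call:
{"method": "jog_arm", "body": {"steps": [[[255, -0.002, 0, 0, 0, 0, 0], [255, -0.003, 0, 0, 0, 0, 0], [255, -0.003, 0, 0, 0, 0, 0]]]}}

```text
t: 11.3
eef_pos: [0.5077, 0.0776, 0.0427]
ee_rot: [-3.141, -0.0, 0.022]
force: [3.8, 0.8, 5.5]
width: 0.0178
gripper_force: 30.0
```

Call:
{"method": "jog_arm", "body": {"steps": [[[255, -0.001, 0, -0.001, 0, 0, 0], [255, -0.002, 0, -0.001, 0, 0, 0], [255, -0.002, 0, -0.001, 0, 0, 0]]]}}

```text
t: 11.6
eef_pos: [0.5068, 0.0774, 0.0427]
ee_rot: [3.142, 0.0, 0.022]
force: [2.0, 1.3, 3.6]
width: 0.0178
gripper_force: 30.0
```

Call:
{"method": "jog_arm", "body": {"steps": [[[255, -0.001, 0, 0, 0, 0, 0], [255, -0.002, 0, 0, 0, 0, 0], [255, -0.002, 0, 0, 0, 0, 0]]]}}

```text
t: 11.9
eef_pos: [0.5063, 0.0774, 0.0427]
ee_rot: [3.142, 0.0, 0.022]
force: [1.7, 0.1, 3.2]
width: 0.018
gripper_force: 30.0
```

Call:
{"method": "jog_arm", "body": {"steps": [[[255, -0.001, 0, 0, 0, 0, 0], [255, -0.002, 0, 0, 0, 0, 0], [255, -0.002, 0, 0, 0, 0, 0]]]}}

```text
t: 12.2
eef_pos: [0.5058, 0.0773, 0.0427]
ee_rot: [3.141, 0.0, 0.022]
force: [2.4, 0.4, 2.3]
width: 0.0181
gripper_force: 30.0
```

Call:
{"method": "jog_arm", "body": {"steps": [[[255, -0.001, 0, 0, 0, 0, 0], [255, -0.002, 0, 0, 0, 0, 0], [255, -0.002, 0, 0, 0, 0, 0]]]}}

```text
t: 12.5
eef_pos: [0.5053, 0.0773, 0.0427]
ee_rot: [3.142, 0.0, 0.022]
force: [2.5, 0.4, 1.4]
width: 0.0175
gripper_force: 30.0
```

Call:
{"method": "jog_arm", "body": {"steps": [[[255, -0.001, 0, 0, 0, 0, 0], [255, -0.002, 0, 0, 0, 0, 0], [255, -0.002, 0, 0, 0, 0, 0]]]}}

```text
t: 12.8
eef_pos: [0.5048, 0.0773, 0.0427]
ee_rot: [3.141, 0.0, 0.022]
force: [1.2, -1.3, 2.2]
width: 0.0174
gripper_force: 30.0
```

Call:
{"method": "jog_arm", "body": {"steps": [[[255, -0.001, 0, 0, 0, 0, 0], [255, -0.002, 0, 0, 0, 0, 0], [255, -0.002, 0, 0, 0, 0, 0]]]}}

```text
t: 13.1
eef_pos: [0.5043, 0.0773, 0.0427]
ee_rot: [3.142, 0.0, 0.022]
force: [1.3, 0.0, 1.2]
width: 0.0179
gripper_force: 30.0
```

Call:
{"method": "jog_arm", "body": {"steps": [[[255, -0.001, 0, 0, 0, 0, 0], [255, -0.002, 0, 0, 0, 0, 0], [255, -0.002, 0, 0, 0, 0, 0]]]}}

```text
t: 13.4
eef_pos: [0.5041, 0.0774, 0.0427]
ee_rot: [3.142, -0.0, 0.022]
force: [2.8, -0.2, -1.7]
width: 0.018
gripper_force: 30.0
```

Call:
{"method": "jog_arm", "body": {"steps": [[[255, -0.001, 0, 0, 0, 0, 0], [255, -0.002, 0, 0, 0, 0, 0], [255, -0.002, 0, 0, 0, 0, 0]]]}}

```text
t: 13.7
eef_pos: [0.5038, 0.0774, 0.0428]
ee_rot: [-3.142, -0.0, 0.022]
force: [4.9, 0.0, -2.9]
width: 0.0176
gripper_force: 30.0
```

Call:
{"method": "jog_arm", "body": {"steps": [[[255, -0.001, 0, 0, 0, 0, 0], [255, -0.002, 0, 0, 0, 0, 0], [255, -0.002, 0, 0, 0, 0, 0]]]}}

```text
t: 14.0
eef_pos: [0.5036, 0.0774, 0.0429]
ee_rot: [-3.141, -0.001, 0.022]
force: [5.7, -1.4, -3.4]
width: 0.0178
gripper_force: 30.0
```

Bottomed: force is rising. I'll go finer, easing back down slightly to keep it flat.

Call:
{"method": "jog_arm", "body": {"steps": [[[255, -0.001, 0, 0.001, 0, 0, 0], [255, -0.002, 0, 0.001, 0, 0, 0], [255, -0.002, 0, 0.001, 0, 0, 0]]]}}

```text
t: 14.3
eef_pos: [0.5035, 0.0775, 0.0429]
ee_rot: [-3.141, -0.002, 0.022]
force: [6.3, -2.0, -2.4]
width: 0.0177
gripper_force: 30.0
```

Call:
{"method": "jog_arm", "body": {"steps": [[[255, -0.001, 0, 0, 0, 0, 0], [255, -0.002, 0, 0, 0, 0, 0], [255, -0.002, 0, 0, 0, 0, 0]]]}}

```text
t: 14.6
eef_pos: [0.5033, 0.0775, 0.0429]
ee_rot: [-3.141, -0.002, 0.023]
force: [8.4, -2.1, -2.9]
width: 0.0175
gripper_force: 30.0
```

Call:
{"method": "jog_arm", "body": {"steps": [[[255, -0.001, 0, 0.001, 0, 0, 0], [255, -0.002, 0, 0.001, 0, 0, 0], [255, -0.002, 0, 0.001, 0, 0, 0]]]}}

```text
t: 14.9
eef_pos: [0.5032, 0.0776, 0.0429]
ee_rot: [-3.141, -0.003, 0.023]
force: [8.1, -3.5, -1.8]
width: 0.0178
gripper_force: 30.0
```

Call:
{"method": "jog_arm", "body": {"steps": [[[255, -0.001, 0, 0.001, 0, 0, 0], [255, -0.002, 0, 0.001, 0, 0, 0], [255, -0.002, 0, 0.001, 0, 0, 0]]]}}

```text
t: 15.2
eef_pos: [0.5031, 0.0776, 0.043]
ee_rot: [-3.141, -0.004, 0.023]
force: [9.0, -4.2, 0.3]
width: 0.0178
gripper_force: 30.0
```

Call:
{"method": "jog_arm", "body": {"steps": [[[255, -0.001, 0.001, 0, 0, 0, 0], [255, -0.002, 0.002, 0, 0, 0, 0], [255, -0.003, 0.002, 0, 0, 0, 0]]]}}

```text
t: 15.5
eef_pos: [0.5029, 0.0775, 0.043]
ee_rot: [-3.14, -0.005, 0.023]
force: [9.9, -3.0, -1.8]
width: 0.0177
gripper_force: 30.0
```

Call:
{"method": "jog_arm", "body": {"steps": [[[255, -0.001, 0, 0, 0, 0, 0], [255, -0.002, 0, 0, 0, 0, 0], [255, -0.002, 0, 0, 0, 0, 0]]]}}

```text
t: 15.8
eef_pos: [0.5026, 0.0774, 0.0431]
ee_rot: [-3.141, -0.005, 0.023]
force: [11.4, -3.4, -0.8]
width: 0.0182
gripper_force: 30.0
```

Call:
{"method": "jog_arm", "body": {"steps": [[[255, -0.001, 0, 0, 0, 0, 0], [255, -0.001, 0, 0, 0, 0, 0], [255, -0.001, 0, 0, 0, 0, 0], [255, -0.001, 0, 0, 0, 0, 0]]]}}

```text
t: 16.2
eef_pos: [0.5025, 0.0775, 0.0431]
ee_rot: [-3.14, -0.005, 0.023]
force: [10.2, -3.8, -2.2]
width: 0.0179
gripper_force: 30.0
```

Call:
{"method": "jog_arm", "body": {"steps": [[[255, 0, 0, 0, 0, 0, 0], [255, 0, 0, 0, 0, 0, 0], [255, 0, 0, 0, 0, 0, 0], [255, 0, 0, 0, 0, 0, 0]]]}}

```text
t: 16.6
eef_pos: [0.5025, 0.0775, 0.0431]
ee_rot: [-3.141, -0.005, 0.023]
force: [10.9, -4.2, -2.0]
width: 0.0176
gripper_force: 30.0
```

Call:
{"method": "jog_arm", "body": {"steps": [[[255, -0.001, 0, 0, 0, 0, 0], [255, -0.002, 0, 0, 0, 0, 0], [255, -0.003, 0, 0, 0, 0, 0], [255, -0.003, 0, 0, 0, 0, 0], [255, -0.003, 0, 0, 0, 0, 0]]]}}

```text
t: 17.1
eef_pos: [0.502, 0.0774, 0.0433]
ee_rot: [-3.141, -0.006, 0.024]
force: [11.8, -5.6, -1.8]
width: 0.0178
gripper_force: 30.0
```

Call:
{"method": "jog_arm", "body": {"steps": [[[255, 0, 0, 0, 0, 0, 0], [255, 0, 0, 0, 0, 0, 0], [255, 0, 0, 0, 0, 0, 0], [255, 0, 0, 0, 0, 0, 0], [255, 0, 0, 0, 0, 0, 0], [255, 0, 0, 0, 0, 0, 0]]]}}

```text
t: 17.7
eef_pos: [0.502, 0.0774, 0.0433]
ee_rot: [-3.141, -0.006, 0.024]
force: [11.8, -4.5, -0.5]
width: 0.018
gripper_force: 30.0
```

Held. I'll unwind the preload part way, then open and retreat.

Call:
{"method": "jog_arm", "body": {"steps": [[[255, 0.004, 0, 0, 0, 0, 0], [255, 0.008, 0, 0, 0, 0, 0], [255, 0.01, 0, 0, 0, 0, 0], [130, 0.01, 0, 0, 0, 0, 0], [130, 0.01, 0, 0, 0, 0, 0], [130, 0.01, 0, 0, 0, 0, 0], [130, 0.01, 0, 0, 0, 0, 0]]]}}

```text
t: 18.4
eef_pos: [0.5006, 0.0766, 0.0418]
ee_rot: [3.141, 0.001, 0.022]
force: [0.6, 0.0, -0.4]
width: 0.041
gripper_force: 0.0
```

Call:
{"method": "jog_arm", "body": {"steps": [[[130, 0, 0, -0.1, 0, 0, 0], [130, 0, 0, -0.25, 0, 0, 0], [130, 0, 0, -0.45, 0, 0, 0], [130, 0, 0, -0.6, 0, 0, 0], [130, 0, 0, -0.7, 0, 0, 0], [130, 0, 0, -0.7, 0, 0, 0]]]}}

```text
t: 19.0
eef_pos: [0.5029, 0.0775, 0.221]
ee_rot: [-3.139, -0.006, 0.022]
force: [0.3, 0.6, -0.6]
width: 0.0429
gripper_force: 0.0
```

```bash
python3 - <<'E'
from station import arm, vision
import cv2,pickle,numpy as np
s=arm.get_state();print({k:s[k] for k in('t','eef_pos','force','width')})
w=vision.grab_frame('wrist');pickle.dump(w,open('w4.pkl','wb'))
t=vision.grab_frame('top')
a=cv2.resize(w['color'][90:290,190:420],None,fx=2.6,fy=2.6);b=cv2.resize(t['color'][195:285,225:305],None,fx=2.5,fy=2.5)
c=np.zeros((520,798,3),np.uint8);c[:,:598]=a[:520,:598];c[:225,598:798]=b
cv2.imwrite('pics/w4.png',c[:,:,::-1])
E
```

```text
{'t': 19.0, 'eef_pos': array([0.50289242, 0.07750836, 0.22103522]), 'force': array([ 0.28369841,  0.58208096, -0.63749344]), 'width': 0.04287719147383622}
```

View pics/w4.png

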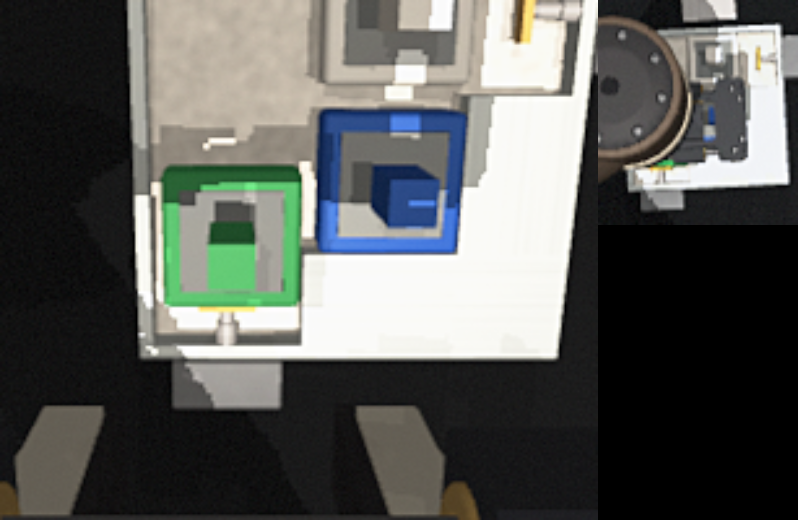

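Green lies flat in bay b with its edge on the brass pad (pad at (228,308) in the composite). Blue is in the corner (390,180), white is untouched, and the gripper is clear. I'm handing it in.

```bash
python3 -c "
from station import arm
print(arm.job_done())"
```

```text
the job is handed in; nothing more can be done
None
```

Job handed in at about 19 s: blue is in the corner, and green was pressed home in bay b at about 11–12 N for over half a second, then released still touching its pad; white and the bench items were not touched.

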